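# Free the paper chest and hold its sprung lid just short of balance

### The arm

A 6-joint arm with a two-finger parallel gripper is mounted at the origin on the work surface. World frame = base frame: x ahead of the robot, y to its left, z up, the work surface at z = 0. Lengths are in m, angles in rad, forces in N, time in s.
With the tool pointing down it reaches from about 0.3 to 1 m from the base axis. Payload 5.1 kg.
Tool frame: the origin (TCP) lies on the centre line of the jaws, within the pads' length; the fingertips stand 14 mm ahead of it and the grasp point (between the pads) lies 5 mm behind it; z points along the fingers, y is the direction in which the jaws open and shut (so a half turn about z gives the same grasp; the last joint's range is limited). The gripper opens to 95 mm and grips with 3 to 60 N. Pads are 20 mm wide; open, the fingers measure 119 mm over their backs; the gripper's body (75 mm by 180 mm) begins 59 mm behind the grasp point.
Start: joints at [1.172, 0.124, 1.65, -0, 1.367, -0.083], TCP at [0.202, 0.618, 0.229] pointing down, gripper open.
Joint ranges: [-2.61, 2.61], [-1.02, 2.33], [0.03, 2.71], [-1.35, 4.49], [0.32, 2.68], [-2.91, 2.91]. Speed limits (rad/s): [2.57, 2.57, 3.14, 3.14, 3.14, 3.14].

### API

Orientations are given as a unit quaternion [x, y, z, w].
In Python, from station import bot gives the robot as it stands.
- The arm moves only by the shell command python3 -m pendant 'ROWS'. ROWS is JSON, a list of rows, each a list of 5 numbers: the shift along the tool's x, y, z normalised to -1 to 1, where 1 is 0.5 m, then the turn about the tool's z normalised to -1 to 1, where 1 is pi/4 rad, then the finger opening in mm, from 0 to 95.1. In form: [[dx, dy, dz, twist, gripper], ...]. A call has 1 to 5 rows; each row shifts and turns the commanded pose from where the row before left it, along the tool's axes as they then stand; what a row does not reach is not made up. A row lasts 1/8 s, in which the tool goes at most 62.5 mm and 10.7 degrees, less where a joint would pass 70% of its speed; a pose out of reach is approached as far as the arm can. A call with a number of a shift or a turn outside -1 to 1 is refused whole. A call with a gripper value outside its range is refused whole. The fingers move at their own pace and stop on an object; the grip force is fixed at half the most. Time passes only in rows, so rows that do not move let the fingers close. It gives the time, the measured TCP pose, the force and the opening at its end, in the units of the state.
- bot.read_state(): the state, without advancing time (a new reading comes with each control period).
- bot.grab_frame(name): name is "scene" or "top" or "wrist"; returns (picture, depth): 400x640x3 uint8, red, green, blue; 400x640 float32, m along the optical axis (not along the pixel's ray), 0 where there is no reading.
- bot.get_calibration(name): a dict with "fx", "fy", "cx", "cy" (pixels), "rvec" (rotation vector, rad) and "tvec" (3), from world to camera coordinates, as OpenCV has them. Camera axes: x right, y down, z forward; pixel columns grow to the right and rows downward; lengths in m; the calibration is good to about 2 mm. A picture is of the moment at which its call begins: read the wrist's pose just before it. get_calibration takes no time and is no camera call; for the wrist camera it gives the pose at the moment of the call.
- bot.hand_in(): hands the job in, once; it reports no verdict.
Trained networks look in the newest picture that a camera, given by its name, has taken for a name from the list of things; names that differ only in an ending like _2 or _b are one class to them, and where a whole thing is asked for, a point or a joint stands for the part that bears it (a point fixed in the world has none). Each returns a list of dicts, best first, with "confidence" (0 to 1); they miss things now and then, are a little off and sometimes report something else, mostly with a low value. They report only what shows in the picture. A call takes as long as a camera call.
- bot.look_for(camera, label): "point" ([x, y, z] in m, in the coordinates of the camera as it stood for that picture, good to about 4 mm: the middle of the surface that is visible of it).
- bot.outline_of(camera, label): "pixels" (400x640 bool, what is visible of it).
The state is a dict: "time": time; "joint_pos": joint angles; "dq": joint speeds; "joint_torque": joint torques, N m; "tool_pos": TCP position; "tool_rot": TCP orientation; "force": force on the tool from outside, world axes, zero at the start; "torque": the same for the moment, N m; "finger_gap": finger opening in m.
Only numpy, scipy, OpenCV 4.12 (cv2) and the standard library are available. Lean on these libraries where they do the work, as an engineer would, in place of code of your own. Each camera call takes 0.05 s, during which the arm holds its last target.

### The job

On the wooden paper chest, turn the red clamp knob clockwise as far as it goes, so that its bolt is drawn off the sprung lid. Then raise the lid past its balance point (pointer into the red part of the side scale, never letting it fly wide open or slam), ease it back to a little below the balance point (pointer in the green part), and finish while still holding it steady there, so that it would fall shut by itself if let go. Leave the knob turned, and do not disturb the ink stone, brushes and other things around.

Things in the scene. Friction and masses are not known exactly. Their poses are not given: they have to be found in the camera images.
- chest: Fixed wooden chest, 235 mm (x) by 315 (y), 97 high with its lid, plus a 100 mm wide side deck at its -y side, top 97 mm above the table. Origin: under the centre of the lidded box, on the table. x points from the lid's front edge to the hinge (away from the robot at yaw 0), z up; yaw within +-0.3 rad. At its +y side a scale arc, green and red, rises 121 mm above the hinge.
- lid_hinge (a point): Point on the lid's hinge axis, half-way along it, fixed to the chest: 110 mm behind its origin (+x of the chest), 91 mm above the table. The axis runs along the chest's y.
- lid (a joint): Lid angle (cream, 220 mm deep, 296 wide, 12 thick, 0.8 kg), rad: 0 shut, grows as the front edge rises; stop 1.7. Spring and weight balance at 1.0 rad (57 deg): below it falls shut, above it springs open. Lifting takes 1 to 1.5 N at the bar. Yellow pointer: green part 0.70 to 0.92, red part 1.10 to 1.45; beyond 1.5 is flown wide open. Barred while the bolt lies over it.
- lid_bar (a point): Middle of the lid's round steel bar: 12 mm diameter, 120 long, parallel to the hinge. Lid shut: 245 mm in front of the hinge axis, 28 above it (119 above the table), 25 in front of the lid's edge. Moves with the lid about the hinge, radius 247 mm. Pinch it from above; it turns between the fingers as the lid swings, so the gripper may keep pointing down.
- clamp_knob (a joint): Angle of the red clamp knob, rad: grows clockwise seen from above, from 0 (bolt over the lid; starts at 0 to 0.2) to its stop at 1.4. Friction 0.06 N m; it stays where it is left. The bolt is drawn back 20 mm per rad; 1.05 and above counts as freed.
- clamp_knob_grip (a point): On the knob's vertical axis, 150 mm above the table, at the height to grip. The red bar grip is 49 mm long, 14 wide, top 157 mm above the table, on a 52 mm disc; the dark housing below has its top at 113 mm. Stands 55 mm in front and 198 to the right (-y) of the chest's origin. This point's x axis runs along the bar and turns with the knob; at knob 0 it is the chest's x.
- bolt_tip (a point): End of the flat steel bolt (26 mm wide, 10 thick) that slides along the chest's y through the housing, 104 mm above the table. Knob at 0: it overlaps the lid's right edge by 14 mm; knob at its stop: drawn 28 mm to the right. Moved only by the knob.
- inkstone: Bystander: loose black ink stone, an open tray 135 x 78 x 28 mm, to the left of the chest. Origin centre of the underside. Leave alone.
- dropper: Bystander: small blue ceramic water cup, 42 mm wide, 45 mm high, on the rear of the chest's side deck. Origin centre of the underside. Leave alone.
- ink_bottle: Bystander: black ink bottle with a green cap, 52 mm diameter, 120 mm high, to the left of the chest. Origin centre of the underside. Leave alone.
- paperweight: Bystander: steel paperweight bar 190 x 20 x 14 mm on the navy felt mat at the left. Origin centre of the underside. Leave alone.
- brush: Bystander: writing brush 275 mm long on a white rest, at the right. Origin under the middle. Leave alone.
- brush_pot: Bystander: terracotta-coloured pot of brushes, 72 mm diameter, 214 mm high, at the left rear. Origin centre of the underside. Leave alone.

How it is judged:
On the way, in this order (a step that is already met when the one before it is completed fails the run):
1. the clamp knob is turned clockwise and the bolt drawn off, with the lid still shut (value of joint clamp_knob above 1.05 rad and value of joint lid below 0.15 rad), for 0.1 s.
2. the lid is raised past its balance point (value of joint lid above 1.06 rad), for 0.1 s.
At the end, for the whole second after the job is handed in: The robot is holding the lid (in contact with it, no bystander touching it) still at 0.68 to 0.95 rad, that is 0.05 to 0.32 rad below its balance point, moving slower than 0.1 rad/s, and the clamp knob is still turned past 1.05 rad (value of joint lid between 0.68 and 0.95 rad and velocity of joint lid between -0.1 and 0.1 rad/s and (contact force between lid and the fingers above 0.05 N or contact force between lid and the arm above 0.05 N) and value of joint clamp_knob above 1.05 rad and contact force between lid and inkstone below 0.05 N and contact force between lid and dropper below 0.05 N and contact force between lid and ink_bottle below 0.05 N and contact force between lid and paperweight below 0.05 N and contact force between lid and brush below 0.05 N and contact force between lid and brush_pot below 0.05 N); the arm keeps its last pose, push and grip.
It fails at once if the lid flew wide open (beyond 1.5 rad) (value of joint lid above 1.5 rad).
It fails at once if the lid was let slam or fly (faster than 3 rad/s) (velocity of joint lid above 3 rad/s or velocity of joint lid below -3 rad/s).
It fails at once if a bystander was moved by more than 30 mm (distance of any of inkstone, dropper, ink_bottle, paperweight, brush, brush_pot from where it was at the start of the episode above 0.03 m).
It also fails if it takes over 54 s, if anything falls off the work surface, if the arm or the gripper's body presses on something with over 40 N, if the wrist force passes 120 N, or if a joint passes its speed limit or range.

## Working session

There is one attempt and no reset: what is moved stays moved. The work goes in short steps, Python scripts to look and compute and a shell command to move; the robot and the scene stay as the last step left them, time stands still between calls to the robot, and variables do not carry over. Pictures are saved under pics/ and viewed, and the job is handed in when it is done.

```bash
ls; mkdir -p pics
python3 - <<'E'
from station import bot
import cv2,numpy as np
s=bot.read_state(); print(s['time'],s['tool_pos'],s['tool_rot'],s['finger_gap'])
for n in ['scene','top']:
    p,d=bot.grab_frame(n); cv2.imwrite(f'pics/{n}0.png',p[:,:,::-1]); np.save(f'/tmp/{n}.npy',d)
    c=bot.get_calibration(n); R=cv2.Rodrigues(np.array(c['rvec']))[0]; t=np.array(c['tvec'])
    print(n,c)
    for l in ['clamp_knob_grip','lid_bar','bolt_tip','chest','lid']:
        for r in bot.look_for(n,l)[:2]:
            print(n,l,round(r['confidence'],2),(R.T@(np.array(r['point']).ravel()-t.ravel())).round(4))
E
```

```text
pics
0.0 [0.20209034 0.61726163 0.22769857] [ 1.57495824e-01  9.87519343e-01 -7.70943376e-04 -1.34064900e-04] 0.09476890322262708
scene {'fx': 435.04721026124173, 'fy': 435.04721026124173, 'cx': 320.1721173639767, 'cy': 198.39532258497673, 'rvec': array([ 1.7230523 ,  2.01585238, -0.63568837]), 'tvec': array([ 0.07517602, -0.40895113,  1.65692861])}
scene clamp_knob_grip 0.83 [ 0.5983 -0.2409  0.1303]
scene clamp_knob_grip 0.46 [ 0.6547 -0.0745  0.0988]
scene lid_bar 0.97 [ 0.6132 -0.0372  0.0962]
scene bolt_tip 0.58 [ 0.5919 -0.203   0.1077]
scene chest 0.89 [ 0.6562 -0.0749  0.0959]
scene lid 0.74 [ 0.6197 -0.0392  0.0975]
top {'fx': 501.82169927261, 'fy': 501.82169927261, 'cx': 321.93563164885273, 'cy': 199.611181553494, 'rvec': array([ 2.13005499, -2.13819486,  0.21697502]), 'tvec': array([-0.015912  ,  0.58987506,  1.85653167])}
top clamp_knob_grip 0.47 [ 0.5917 -0.2378  0.128 ]
top lid_bar 0.89 [ 0.6072 -0.0424  0.098 ]
top chest 0.82 [ 0.6095 -0.0796  0.0975]
top chest 0.37 [0.6404 0.2025 0.0039]
top lid 0.78 [ 0.6064 -0.0409  0.0954]
```

View pics/scene0.png

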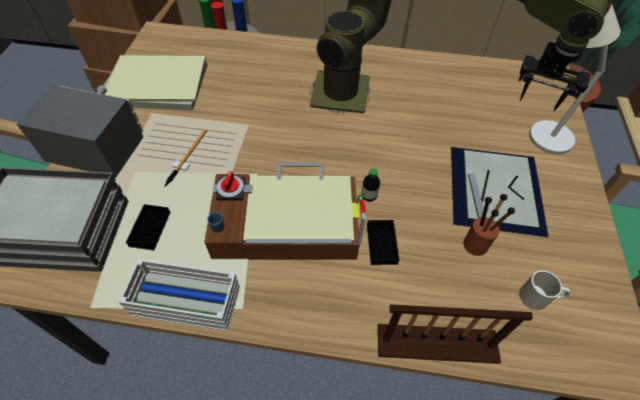

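View pics/top0.png

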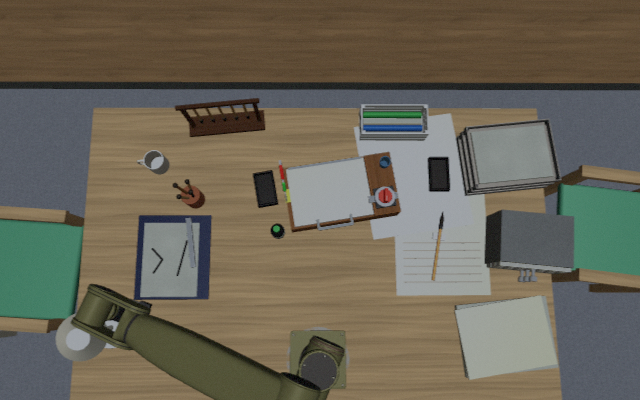

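The views show the chest at top-picture pixels (285-400, 155-230). The red knob is at (385,196), the bar at (335,223), the bottle at (277,230) and the dropper at (385,161). The chest is slightly yawed, so next I fit its pose.

```bash
cat > h.py <<'E'
from station import bot
import cv2,numpy as np
def cal(n):
    c=bot.get_calibration(n); return c,cv2.Rodrigues(np.array(c['rvec']))[0],np.array(c['tvec']).ravel()
def world(n,mask,d,c=None):
    c,R,t=c or cal(n); v,u=np.nonzero(mask&(d>0)); z=d[v,u]
    P=np.stack([(u-c['cx'])/c['fx']*z,(v-c['cy'])/c['fy']*z,z],1)
    return (P-t)@R
E
python3 - <<'E'
from h import *
for n in ['top','scene']:
    p,d=bot.grab_frame(n)
    o=bot.outline_of(n,'lid')[0]['pixels']
    P=world(n,o,d); hsv=cv2.cvtColor(p,cv2.COLOR_RGB2HSV)
    k=(abs(P[:,2]-.097)<.008); print(n,np.median(P[:,2]),k.sum(),len(P))
    Q=P[k][:,:2]
    r=cv2.minAreaRect(Q.astype(np.float32)); print('lid',r)
    full=np.ones(d.shape,bool); W=world(n,full,np.where(d>0,d,1e-3)).reshape(400,640,3)
    red=((hsv[...,0]<6)|(hsv[...,0]>174))&(hsv[...,1]>170)&(hsv[...,2]>90)&(abs(W[...,0]-.6)<.1)&(abs(W[...,1]+.24)<.07)
    K=W[red&(W[...,2]>.14)]; print('knob',len(K),K.mean(0),K.min(0),K.max(0))
    u,s,vt=np.linalg.svd(K[:,:2]-K[:,:2].mean(0)); print(vt[0],s,np.degrees(np.arctan2(vt[0][1],vt[0][0])))
    st=bot.outline_of(n,'lid_bar')
    for x in st[:1]:
        B=world(n,x['pixels'],d); print('bar',len(B),B.mean(0),B.min(0),B.max(0))
    for l in ['inkstone','dropper','ink_bottle','brush']:
        for r in bot.look_for(n,l)[:1]:
            c,R,t=cal(n);print(l,round(r['confidence'],2),(R.T@(np.array(r['point']).ravel()-t)).round(3))
E
```

```text
top 0.09653005980599164 4059 4581
lid ((0.6114171743392944, -0.03887365758419037), (0.2177783101797104, 0.3103107213973999), 9.39548397064209)
knob 31 [ 0.59377972 -0.24484742  0.15543762] [ 0.56780616 -0.25235489  0.14289619] [ 0.61027689 -0.23918879  0.16516124]
[-0.98329936  0.18199552] [0.06660962 0.02064537] 169.51398515670203
bar 4588 [ 0.60799317 -0.04099947  0.09685638] [ 0.47174833 -0.20315397  0.04272486] [0.73925721 0.11708343 0.13500912]
inkstone 0.78 [0.641 0.201 0.009]
dropper 0.68 [ 0.608 -0.039  0.097]
ink_bottle 0.54 [0.465 0.146 0.082]
brush 0.54 [ 0.45  -0.46   0.013]
scene 0.09591291284901966 6692 6935
lid ((0.609778881072998, -0.03417252004146576), (0.22749987244606018, 0.31594762206077576), 9.213897705078125)
knob 53 [ 0.59902324 -0.24691768  0.15509206] [ 0.57149844 -0.25445053  0.14436661] [ 0.61937778 -0.24072198  0.15963673]
[ 0.99433277 -0.10631246] [0.08780455 0.02626884] -6.102788539242475
bar 6855 [ 0.61442505 -0.04111092  0.09643632] [ 0.43117231 -0.20405512 -0.00187742] [0.74405287 0.1235949  0.12899555]
inkstone 0.64 [0.643 0.208 0.011]
dropper 0.64 [ 0.72  -0.249  0.126]
ink_bottle 0.71 [0.488 0.151 0.071]
brush 0.73 [ 0.454 -0.465  0.01 ]
```

```bash
python3 -m pendant '[[-0.0787,-0.0949,-0.03,0,95],[-0.0787,-0.0949,-0.03,0,95],[-0.0787,-0.0949,-0.03,0,95],[-0.0787,-0.0949,-0.03,0,95],[-0.0787,-0.0949,-0.03,0,95]]'
python3 -m pendant '[[-0.0787,-0.0949,-0.02,0,95],[-0.0787,-0.0949,-0.02,0,95],[-0.0787,-0.0949,-0.0133,0,95],[-0.0787,-0.0949,0,0,95],[-0.0787,-0.0949,0,0,95]]'
```

```text
time: 1.92
tool_pos: [0.3135, 0.3342, 0.3035]
tool_rot: [0.156, 0.988, 0.001, 0.0]
force: [1.8, -0.0, 0.2]
finger_gap: 0.0951
time: 2.55
tool_pos: [0.4273, 0.0475, 0.3301]
tool_rot: [0.157, 0.988, 0.001, 0.001]
force: [0.9, 0.8, 0.2]
finger_gap: 0.0952
```

```bash
python3 -m pendant '[[-0.0787,-0.0949,0,0,95],[-0.0787,-0.0949,0,0,95],[-0.0787,-0.0949,0,0,95],[-0.0787,-0.0949,0,0,95],[-0.0787,-0.0949,0,0,95]]'
python3 -m pendant '[[0,0,0,0,95],[0,0,0,0,95]]'
python3 - <<'E'
from h import *
s=bot.read_state(); print(s['time'],s['joint_pos'].round(3) if hasattr(s['joint_pos'],'round') else s['joint_pos'])
C=cal('wrist'); p,d=bot.grab_frame('wrist'); cv2.imwrite('pics/w1.png',p[:,:,::-1])
print(C[1].T[:,2], -C[1].T@C[2])
W=world('wrist',np.ones(d.shape,bool),np.where(d>0,d,1e-3),C).reshape(400,640,3); np.save('/tmp/W.npy',W)
hsv=cv2.cvtColor(p,cv2.COLOR_RGB2HSV)
red=((hsv[...,0]<6)|(hsv[...,0]>174))&(hsv[...,1]>170)&(hsv[...,2]>70)
K=W[red&(W[...,2]>.15)&(W[...,2]<.164)&(d>0)]
print(len(K),np.median(K[:,2]),cv2.minAreaRect(K[:,:2].astype(np.float32)) if len(K) else 0)
E
```

```text
time: 3.18
tool_pos: [0.5411, -0.2392, 0.3297]
tool_rot: [0.157, 0.988, 0.0, 0.001]
force: [0.6, 0.1, -0.0]
finger_gap: 0.0954
time: 3.42
tool_pos: [0.5404, -0.2373, 0.3291]
tool_rot: [0.157, 0.988, 0.0, -0.0]
force: [0.8, 0.6, -0.2]
finger_gap: 0.0946
3.425 [-5.050e-01 -5.100e-02  1.663e+00  1.000e-03  1.530e+00 -1.760e+00]
[ 0.28050187 -0.09062913 -0.95556531] [ 0.45988774 -0.21082627  0.48412057]
522 0.1554973608442225 ((0.5888428092002869, -0.24865052103996277), (0.014053436927497387, 0.04910610616207123), 88.48296356201172)
```

View pics/w1.png

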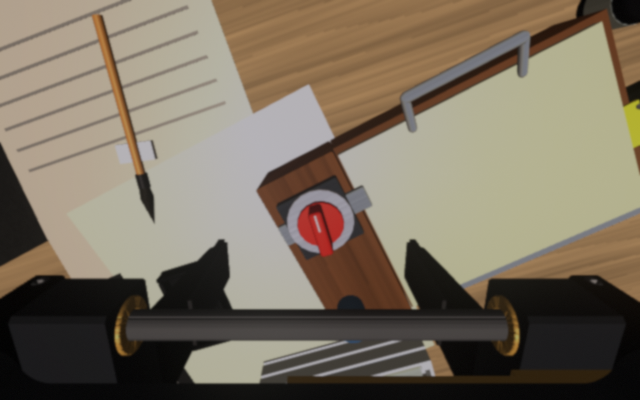

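Run:
```python
from h import *
p=cv2.imread('pics/w1.png'); W=np.load('/tmp/W.npy')
# lid top edges: cream at z~.097
hsv=cv2.cvtColor(p,cv2.COLOR_BGR2HSV)
m=(abs(W[...,2]-.097)<.004)&(hsv[...,1]<90)&(hsv[...,2]>110)
n,l,st,ce=cv2.connectedComponentsWithStats(m.astype(np.uint8)); i=1+np.argmax(st[1:,4]); print(st[i])
Q=W[l==i]; print(cv2.minAreaRect(Q[:,:2].astype(np.float32)), Q.min(0),Q.max(0))
b=(W[...,2]>.11)&(W[...,2]<.135)&(W[...,0]<.54)&(W[...,1]>-.17)&(W[...,1]<.1)
B=W[b]; print(len(B), cv2.minAreaRect(B[:,:2].astype(np.float32)) if len(B)>3 else 0, np.percentile(B[:,2],[5,50,95]))
```

```text
[  338    22   302   285 46947]
((0.614924967288971, -0.04355795681476593), (0.22637519240379333, 0.2968985438346863), 9.024337768554688) [ 0.48038044 -0.20754326  0.0930545 ] [0.74354444 0.11331727 0.10096914]
2040 ((0.4871363937854767, -0.06522390991449356), (0.029226059094071388, 0.1326272040605545), 9.610755920410156) [0.11297796 0.12238602 0.12445067]
```

The knob's top face measures 14 x 49 mm at z 0.155, centred at (0.589,-0.249). Its bar lies at -1.5°, and the chest yaw is about 9.3°, so the knob is at about 0.19 rad, which fits. In the wrist picture the knob is at (320,225) and the lid bar runs from (408,115) to (525,45).

```bash
python3 -m pendant '[[-0.0496,0.0041,0,0,60],[-0.0496,0.0041,0,0,50],[0,0,0,-0.183,50],[0,0,0,-0.183,50],[0,0,0.08,0,50]]'
python3 -m pendant '[[0,0,0.08,0,50],[0,0,0.06,0,50],[0,0,0,0,50]]'
python3 - <<'E'
from h import *
s=bot.read_state(); print(s['tool_pos'],s['tool_rot'])
C=cal('wrist'); p,d=bot.grab_frame('wrist'); cv2.imwrite('pics/w2.png',p[:,:,::-1])
W=world('wrist',np.ones(d.shape,bool),np.where(d>0,d,1e-3),C).reshape(400,640,3)
hsv=cv2.cvtColor(p,cv2.COLOR_RGB2HSV)
red=((hsv[...,0]<6)|(hsv[...,0]>174))&(hsv[...,1]>170)&(hsv[...,2]>70)
K=W[red&(W[...,2]>.15)&(W[...,2]<.164)&(d>0)]
print(len(K),np.median(K[:,2]),cv2.minAreaRect(K[:,:2].astype(np.float32)) if len(K) else 0)
E
```

```text
time: 4.1
tool_pos: [0.5906, -0.2483, 0.2945]
tool_rot: [0.013, 1.0, -0.002, 0.005]
force: [-0.5, -0.9, 0.2]
finger_gap: 0.0525
time: 4.47
tool_pos: [0.5872, -0.2469, 0.2167]
tool_rot: [0.013, 1.0, 0.001, -0.002]
force: [-0.5, -0.4, 0.3]
finger_gap: 0.0499
[ 0.58715952 -0.24687042  0.21666706] [ 0.01315868  0.99991016  0.00123635 -0.00223473]
1234 0.15551826772806152 ((0.5887703895568848, -0.24874569475650787), (0.013861516490578651, 0.04856901988387108), 88.71381378173828)
```

View pics/w2.png

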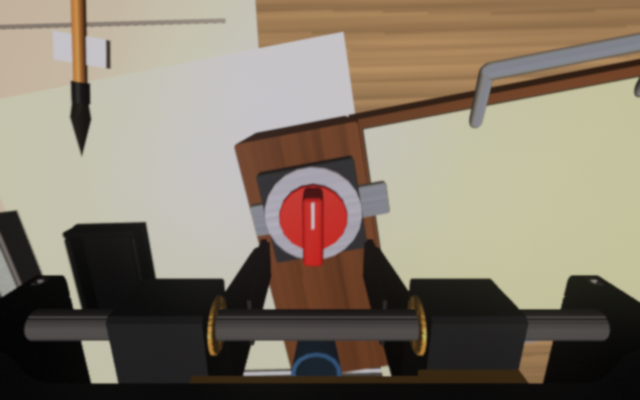

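```bash
python3 -m pendant '[[-0.003,-0.004,0.05,0,50],[0,0,0.05,0,50],[0,0,0.041,0,50],[0,0,0,0,50]]'
python3 -m pendant '[[0,0,0,0,0],[0,0,0,0,0],[0,0,0,0,0],[0,0,0,0,0]]'
```

```text
time: 5.03
tool_pos: [0.5897, -0.2507, 0.148]
tool_rot: [0.014, 1.0, 0.0, -0.001]
force: [-0.2, -0.4, 0.3]
finger_gap: 0.05
time: 5.52
tool_pos: [0.5904, -0.2502, 0.1493]
tool_rot: [0.014, 1.0, 0.001, 0.0]
force: [0.0, 10.8, 4.3]
finger_gap: 0.0158
```

```bash
python3 -m pendant '[[0,-0.002,0,0,0],[0,0,0,0.15,0],[0,0,0,0.15,0],[0,0,0,0.15,0],[0,0,0,0.15,0]]'
python3 -m pendant '[[0,0,0,0.18,0],[0,0,0,0.18,0],[0,0,0,0.18,0],[0,0,0,0.18,0]]'
python3 -c "
from station import bot
s=bot.read_state();print(s['torque'],s['joint_pos'],s['finger_gap'])"
```

```text
time: 6.15
tool_pos: [0.5904, -0.2496, 0.1492]
tool_rot: [0.249, 0.969, 0.003, -0.001]
force: [-0.9, 8.8, 4.3]
finger_gap: 0.0141
time: 6.65
tool_pos: [0.5903, -0.2497, 0.1492]
tool_rot: [0.51, 0.86, 0.002, -0.001]
force: [-0.4, 8.6, 3.5]
finger_gap: 0.0139
[1.37090158 0.081392   0.07556584] [-0.48580216  0.16520892  1.74133326  0.00472727  1.23753146 -0.98891294] 0.013891711426815138
```

```bash
python3 -m pendant '[[0,0,0,0.1,0],[0,0,0,0.1,0],[0,0,0,0.0,0]]'
python3 - <<'E'
from h import *
s=bot.read_state();print(s['torque'],s['joint_pos'],s['finger_gap'],s['tool_rot'])
for n in ['top','scene']:
    p,d=bot.grab_frame(n)
    a=p[150:240,270:410] if n=='top' else p[150:260,190:380]
    cv2.imwrite(f'pics/{n}2.png',cv2.resize(a[:,:,::-1],None,fx=4,fy=4))
E
```

```text
time: 7.02
tool_pos: [0.5903, -0.2497, 0.1493]
tool_rot: [0.574, 0.819, 0.002, -0.002]
force: [-0.5, 7.7, 4.2]
finger_gap: 0.0142
[ 1.37230045  0.1697158  -0.06326022] [-0.48588256  0.16515868  1.7413518   0.00476959  1.23758632 -0.83580342] 0.014152093956168212 [ 0.57386557  0.81894546  0.00207964 -0.00152222]
```

View pics/scene2.png

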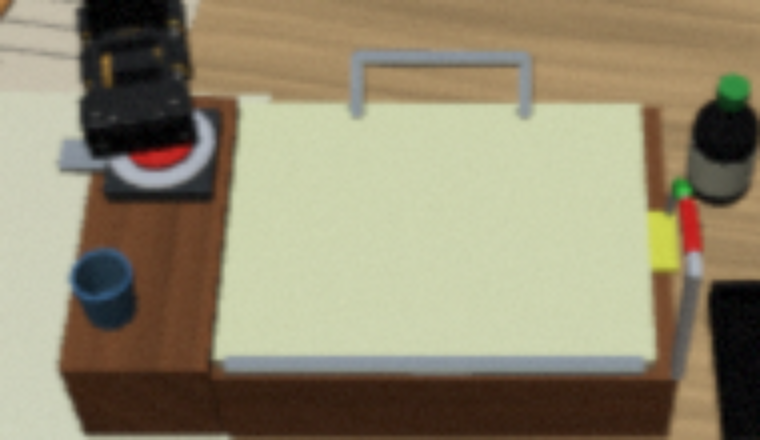

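The bolt is off the lid's edge; in the enlarged view its tail now sticks out left of the housing at (75,155). I estimate the knob at 1.385. One more small turn should reach the stop, then I release and rise.

```bash
python3 -m pendant '[[0,0,0,0.06,0],[0,0,0,0.0,0]]'
python3 -c "
from station import bot
s=bot.read_state();print(s['torque'],s['tool_rot'])"
python3 -m pendant '[[0,0,0,0.0,40],[0,0,0,0,40],[0,0,0,0,40]]'
python3 -m pendant '[[0,0,-0.05,0,40],[0,0,-0.08,0,30],[0,0,-0.05,0,30]]'
python3 - <<'E'
from h import *
s=bot.read_state();print(s['tool_pos'],s['tool_rot'],s['finger_gap'])
C=cal('wrist'); p,d=bot.grab_frame('wrist'); cv2.imwrite('pics/w3.png',p[:,:,::-1])
W=world('wrist',np.ones(d.shape,bool),np.where(d>0,d,1e-3),C).reshape(400,640,3)
hsv=cv2.cvtColor(p,cv2.COLOR_RGB2HSV)
red=((hsv[...,0]<6)|(hsv[...,0]>174))&(hsv[...,1]>170)&(hsv[...,2]>70)
K=W[red&(W[...,2]>.15)&(W[...,2]<.164)&(d>0)]
print(len(K),np.median(K[:,2]),cv2.minAreaRect(K[:,:2].astype(np.float32)) if len(K) else 0)
E
```

```text
time: 7.38
tool_pos: [0.5903, -0.2497, 0.1492]
tool_rot: [0.592, 0.806, 0.002, -0.002]
force: [-0.9, 8.8, 3.3]
finger_gap: 0.014
[1.39833337 0.15328723 0.61030279] [ 0.59201816  0.80592111  0.00180257 -0.00155393]
time: 7.75
tool_pos: [0.5899, -0.2527, 0.1486]
tool_rot: [0.593, 0.805, -0.0, -0.0]
force: [-0.3, -0.1, -0.4]
finger_gap: 0.0374
time: 8.12
tool_pos: [0.5905, -0.2529, 0.2409]
tool_rot: [0.593, 0.805, 0.0, 0.001]
force: [1.1, 0.5, 0.5]
finger_gap: 0.0306
[ 0.59050195 -0.25292018  0.24094108] [5.93064597e-01 8.05154004e-01 9.39242237e-05 1.18559868e-03] 0.030617067712184292
1031 0.15549411238415312 ((0.5890979766845703, -0.24787777662277222), (0.01396888867020607, 0.048065416514873505), 18.945892333984375)
```

```bash
python3 -m pendant '[[0.106,-0.0258,0,0,35],[0.106,-0.0258,0,0,35],[0.106,-0.0258,0,0,35],[0.106,-0.0258,0,0,35],[0,0,0.06,0.179,35]]'
python3 -m pendant '[[0,0,0,0,35]]'
python3 - <<'E'
from h import *
s=bot.read_state();print(s['tool_pos'],s['tool_rot'],s['finger_gap'])
C=cal('wrist'); p,d=bot.grab_frame('wrist'); cv2.imwrite('pics/w4.png',p[:,:,::-1])
W=world('wrist',np.ones(d.shape,bool),np.where(d>0,d,1e-3),C).reshape(400,640,3)
m=(W[...,2]>.114)&(W[...,2]<.135)&(W[...,0]<.53)&(W[...,1]>-.17)&(W[...,1]<.05)&(d>0)&(d>.15)
B=W[m]; print(len(B),np.percentile(B[:,2],[5,50,95]),cv2.minAreaRect(B[:,:2].astype(np.float32)))
vis=p.copy(); vis[m]=[255,0,255]; cv2.imwrite('pics/w4m.png',vis[:,:,::-1])
E
```

```text
time: 8.8
tool_pos: [0.478, -0.0634, 0.2106]
tool_rot: [0.648, 0.761, 0.001, 0.003]
force: [0.0, -0.8, 0.3]
finger_gap: 0.035
time: 8.93
tool_pos: [0.4759, -0.0645, 0.2059]
tool_rot: [0.647, 0.762, -0.001, -0.002]
force: [0.3, -0.5, 0.4]
finger_gap: 0.0349
[ 0.47588111 -0.06453199  0.20585934] [ 0.64713969  0.76236714 -0.00123817 -0.00224314] 0.03491009596352618
3057 [0.11701876 0.12242177 0.1242123 ] ((0.48376479744911194, -0.06443864852190018), (0.021578827872872353, 0.13266928493976593), 9.249414443969727)
```

View pics/w4m.png

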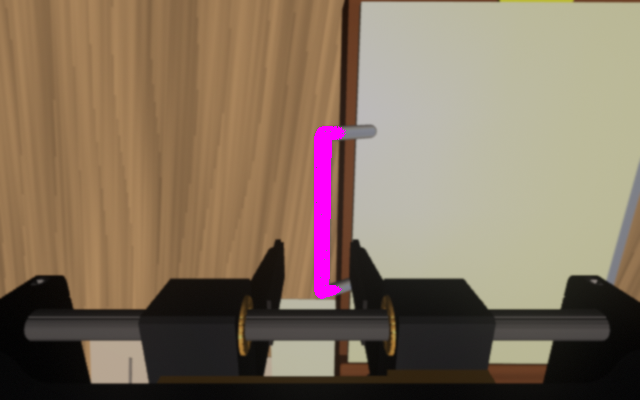

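The bar (magenta, column 323, rows 128-297) is centred at (0.479,-0.065), which matches my prediction of (0.478,-0.066). I go down and pinch.

```bash
python3 -m pendant '[[0,0.006,0.06,0,35],[0,0,0.06,0,35],[0,0,0.05,0,35],[0,0,0.004,0,35],[0,0,0,0,35]]'
python3 -m pendant '[[0,0,0,0,0],[0,0,0,0,0],[0,0,0,0,0],[0,0,0,0,0]]'
python3 -c "
from station import bot
s=bot.read_state();print(s['torque'],s['tool_rot'],s['tool_pos'])"
```

```text
time: 9.6
tool_pos: [0.4818, -0.0653, 0.123]
tool_rot: [0.648, 0.762, 0.0, 0.001]
force: [0.6, 0.2, 0.1]
finger_gap: 0.0348
time: 10.1
tool_pos: [0.4797, -0.0651, 0.122]
tool_rot: [0.648, 0.762, -0.001, -0.001]
force: [-5.2, -1.4, 3.0]
finger_gap: 0.011
[-0.36087355  1.00511998  0.01678571] [ 0.64777687  0.76182823 -0.00143312 -0.00090853] [ 0.47966183 -0.06509549  0.12196112]
```

The grip sits about 8 mm high on the bar, so I re-grip deeper.

```bash
python3 -m pendant '[[0,0,0,0,25],[0,0,0,0,25],[0,0,0.011,0,25],[0,0,0,0,0],[0,0,0,0,0]]'
python3 -m pendant '[[0,0,0,0,0],[0,0,0,0,0]]'
python3 - <<'E'
import numpy as np
r=np.hypot(.245,.028);a0=np.arctan2(.028,.245)
th=np.array([0,.05,.1,.2,.3,.4,.5,.6,.7,.8,.9,.95,1,1.05,1.1,1.15,1.2])
y=-r*np.cos(a0+th)+r*np.cos(a0); z=r*np.sin(a0+th)-r*np.sin(a0)
for i in range(1,len(th)): print(th[i],'tot mm',(y[i]*1e3).round(1),(z[i]*1e3).round(1),'row dy dz',((y[i]-y[i-1])/.5).round(4),(-(z[i]-z[i-1])/.5).round(4))
E
```

```text
time: 10.72
tool_pos: [0.4796, -0.0648, 0.1156]
tool_rot: [0.648, 0.762, -0.001, -0.001]
force: [0.1, -0.5, 0.6]
finger_gap: 0.0112
time: 10.98
tool_pos: [0.4796, -0.0648, 0.1157]
tool_rot: [0.648, 0.762, -0.001, -0.001]
force: [-5.5, -0.4, 0.6]
finger_gap: 0.0113
0.05 tot mm 1.7 12.2 row dy dz 0.0034 -0.0244
0.1 tot mm 4.0 24.3 row dy dz 0.0046 -0.0242
0.2 tot mm 10.4 48.1 row dy dz 0.0129 -0.0476
0.3 tot mm 19.2 71.2 row dy dz 0.0175 -0.0461
0.4 tot mm 30.2 93.2 row dy dz 0.0221 -0.0441
0.5 tot mm 43.4 114.0 row dy dz 0.0263 -0.0417
0.6 tot mm 58.6 133.4 row dy dz 0.0304 -0.0388
0.7 tot mm 75.7 151.2 row dy dz 0.0341 -0.0356
0.8 tot mm 94.4 167.3 row dy dz 0.0375 -0.032
0.9 tot mm 114.6 181.3 row dy dz 0.0405 -0.0281
0.95 tot mm 125.3 187.6 row dy dz 0.0212 -0.0125
1.0 tot mm 136.2 193.3 row dy dz 0.0218 -0.0114
1.05 tot mm 147.4 198.5 row dy dz 0.0224 -0.0103
1.1 tot mm 158.8 203.0 row dy dz 0.0229 -0.0092
1.15 tot mm 170.5 207.1 row dy dz 0.0233 -0.008
1.2 tot mm 182.3 210.5 row dy dz 0.0237 -0.0069
```

```bash
python3 -m pendant '[[0,0.0034,-0.0244,0,0],[0,0.0046,-0.0242,0,0],[0,0.0065,-0.0238,0,0],[0,0.0065,-0.0238,0,0]]'
python3 -m pendant '[[0,0.0087,-0.023,0,0],[0,0.0088,-0.023,0,0],[0,0,0,0,0]]'
python3 - <<'E'
from h import *
print(bot.read_state()['torque'])
p,d=bot.grab_frame('scene'); cv2.imwrite('pics/s5.png',cv2.resize(p[100:280,180:420][:,:,::-1],None,fx=3,fy=3))
E
```

```text
time: 11.48
tool_pos: [0.4899, -0.0631, 0.1649]
tool_rot: [0.648, 0.762, -0.001, -0.001]
force: [-6.1, -1.4, -0.6]
finger_gap: 0.0112
time: 11.85
tool_pos: [0.4989, -0.0617, 0.1892]
tool_rot: [0.648, 0.762, -0.001, -0.001]
force: [-9.4, -2.2, 1.3]
finger_gap: 0.0116
[-0.36958292  1.80768314 -0.04037748]
```

View pics/s5.png

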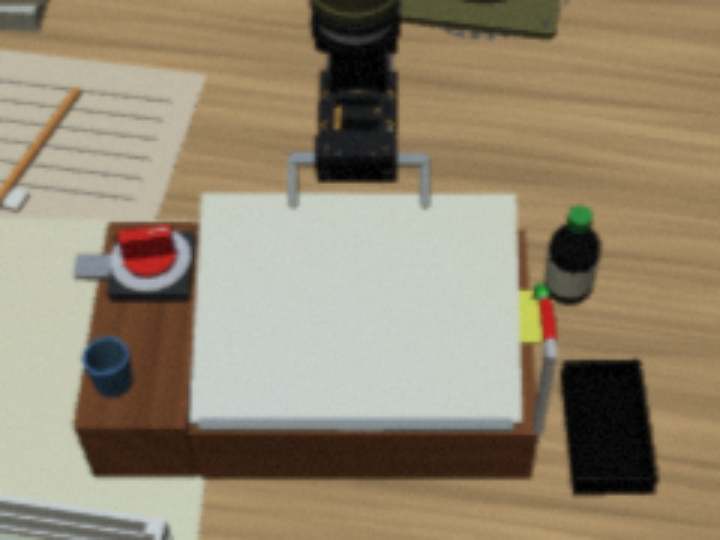

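The lid is rising with the bar held: the bar spans (290-430,160) in the enlarged view, and geometry puts the lid near 0.30. I continue along the arc.

```bash
python3 -m pendant '[[0,0.0090,-0.022,0,0],[0,0.0110,-0.022,0,0],[0,0.0131,-0.0209,0,0],[0,0.0132,-0.0208,0,0]]'
python3 -m pendant '[[0,0.0152,-0.0194,0,0],[0,0.0152,-0.0194,0,0],[0,0.017,-0.0178,0,0],[0,0.017,-0.0178,0,0]]'
python3 -c "
from station import bot
s=bot.read_state();print(s['torque'],s['tool_rot'],s['tool_pos'],s['dq'],s['joint_pos'])"
```

```text
time: 12.4
tool_pos: [0.522, -0.058, 0.2318]
tool_rot: [0.648, 0.762, -0.001, -0.001]
force: [-6.7, -0.5, 1.3]
finger_gap: 0.0109
time: 12.9
tool_pos: [0.5539, -0.0529, 0.2706]
tool_rot: [0.648, 0.762, -0.001, -0.0]
force: [-7.6, -1.5, 5.9]
finger_gap: 0.0112
[-0.2886874   1.71345966 -0.00179586] [ 6.48003857e-01  7.61636738e-01 -6.65176921e-04 -1.96425350e-04] [ 0.55390453 -0.05289838  0.27056214] [ 0.04381484  0.11659176 -0.22435676  0.00228848  0.09462009  0.04309454] [-1.91206109e-01 -1.05662165e-01  1.81115530e+00 -9.74240226e-04
  1.43709552e+00 -3.51950383e-01]
```

```bash
python3 -m pendant '[[0,0.0185,-0.016,0,0],[0,0.0187,-0.016,0,0],[0,0.0202,-0.0141,0,0],[0,0.0203,-0.014,0,0]]'
python3 -m pendant '[[0,0.0212,-0.0125,0,0],[0,0.0218,-0.0114,0,0],[0,0,0,0,0]]'
python3 -c "
from station import bot
s=bot.read_state();print(s['torque'],s['tool_rot'],s['tool_pos'])"
```

```text
time: 13.4
tool_pos: [0.5934, -0.0466, 0.3015]
tool_rot: [0.648, 0.762, 0.001, 0.001]
force: [-4.7, -2.2, 4.2]
finger_gap: 0.011
time: 13.78
tool_pos: [0.6156, -0.0431, 0.313]
tool_rot: [0.648, 0.762, 0.001, 0.002]
force: [-2.8, -1.2, 7.0]
finger_gap: 0.0113
[-0.33790991  0.76921194  0.03294893] [0.64786597 0.76175024 0.00138167 0.00208292] [ 0.61555862 -0.04305614  0.31304841]
```

```bash
python3 -m pendant '[[0,0.0224,-0.0103,0,0],[0,0.0229,-0.0092,0,0],[0,0.0233,-0.008,0,0],[0,0.0237,-0.0069,0,0],[0,0,0,0,0]]'
python3 - <<'E'
from h import *
s=bot.read_state();print(s['torque'],s['tool_rot'],s['tool_pos'])
p,d=bot.grab_frame('scene'); cv2.imwrite('pics/s6.png',cv2.resize(p[60:280,180:420][:,:,::-1],None,fx=2.7,fy=2.7))
o=bot.outline_of('scene','lid')
if o:
    P=world('scene',o[0]['pixels'],d); c=np.median(P,0); k=(np.linalg.norm(P-c,axis=1)<.18); Q=P[k]
    for _ in range(3):
        c=Q.mean(0); n=np.linalg.svd(Q-c,full_matrices=False)[2][2]; n*=np.sign(n[2]); Q=P[abs((P-c)@n)<.006]
    print('angle',np.arccos(n[2]),n,c,len(Q),len(P))
E
```

```text
time: 14.4
tool_pos: [0.6615, -0.0357, 0.3289]
tool_rot: [0.648, 0.762, 0.001, 0.002]
force: [-1.2, -2.2, 4.9]
finger_gap: 0.0112
[-0.33956027  0.31904472 -0.02732611] [0.64790109 0.76172075 0.00136008 0.00195741] [ 0.66147782 -0.03567022  0.32888598]
angle 1.2067148926334343 [0.92253798 0.14873737 0.35609109] [ 0.68756329 -0.03037437  0.19952506] 8246 8535
```

View pics/s6.png

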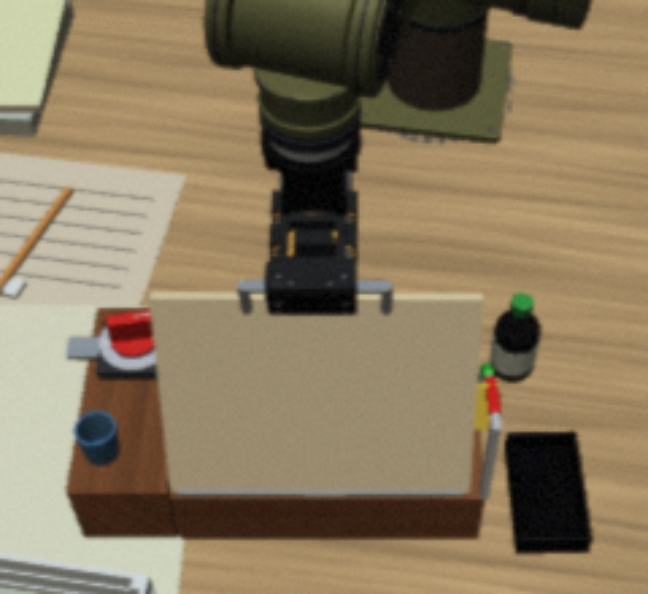

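The depth plane gives 1.207 rad and the arm geometry about 1.2, so the lid is in the red. I ease it back to about 0.81.

```bash
python3 -m pendant '[[0,-0.0237,0.0069,0,0],[0,-0.0233,0.008,0,0],[0,-0.0229,0.0092,0,0],[0,-0.0224,0.0103,0,0]]'
python3 -m pendant '[[0,-0.0218,0.0114,0,0],[0,-0.0212,0.0125,0,0],[0,-0.0203,0.014,0,0],[0,-0.0202,0.0141,0,0],[0,0,0,0,0]]'
python3 -m pendant '[[0,0,0,0,0],[0,0,0,0,0],[0,0,0,0,0]]'
python3 - <<'E'
from h import *
s=bot.read_state();print(s['torque'],s['tool_rot'],s['tool_pos'],s['dq'])
p,d=bot.grab_frame('scene'); cv2.imwrite('pics/s7.png',cv2.resize(p[60:280,180:420][:,:,::-1],None,fx=2.7,fy=2.7))
o=bot.outline_of('scene','lid')
if o:
    P=world('scene',o[0]['pixels'],d); c=np.median(P,0); k=(np.linalg.norm(P-c,axis=1)<.18); Q=P[k]
    for _ in range(3):
        c=Q.mean(0); n=np.linalg.svd(Q-c,full_matrices=False)[2][2]; n*=np.sign(n[2]); Q=P[abs((P-c)@n)<.006]
    print('angle',np.arccos(n[2]),n,c,len(Q),len(P))
E
```

```text
time: 15.0
tool_pos: [0.6144, -0.0432, 0.3104]
tool_rot: [0.648, 0.762, 0.001, 0.001]
force: [-0.7, -2.0, 5.8]
finger_gap: 0.0115
time: 15.62
tool_pos: [0.5713, -0.0499, 0.2819]
tool_rot: [0.648, 0.762, -0.001, -0.001]
force: [-3.0, -2.0, 2.3]
finger_gap: 0.0115
time: 16.0
tool_pos: [0.5729, -0.0497, 0.2832]
tool_rot: [0.648, 0.762, -0.0, -0.0]
force: [-1.7, -2.0, 2.1]
finger_gap: 0.011
[-0.33397163  0.45170846 -0.00841889] [ 6.47922875e-01  7.61705922e-01 -4.39324228e-05 -1.89349733e-04] [ 0.57292242 -0.04968533  0.28317478] [-0.00062455 -0.00162896 -0.00171457  0.00213067 -0.00237602  0.0013294 ]
angle 0.8002687598434984 [0.70840988 0.11412206 0.69651389] [ 0.64900043 -0.03670126  0.17519097] 9196 9425
```

View pics/s7.png

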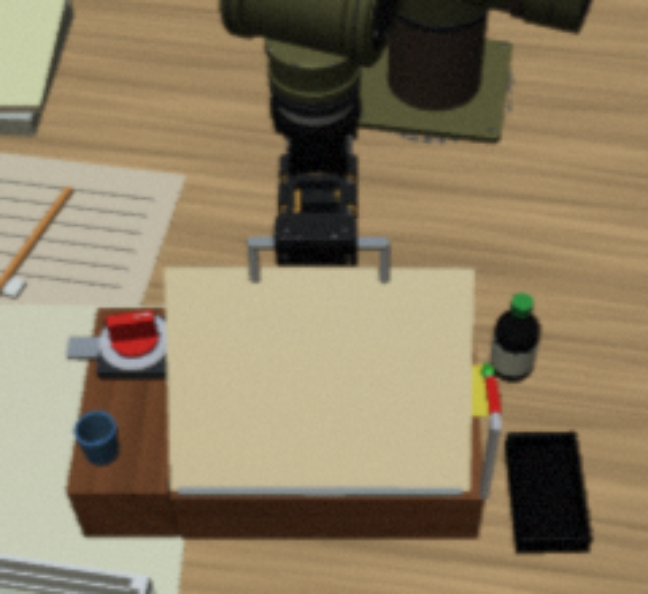

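The lid is at 0.80 rad and at rest, with the bar still pinched (gap 11 mm). The knob's bar is still turned, and the bottle, cup and ink stone are in their places. I hand in.

```bash
python3 -c "
from station import bot
print(bot.hand_in())"
```

```text
the job is handed in; nothing more can be done
None
```

I turned the clamp knob to its stop, raised the lid past its balance point, eased it back to 0.80 rad and handed in while still holding it there. The station gave no verdict.

- **Knob:** it went clockwise until the stop pushed back with 0.6 N m. Afterwards the wrist camera measured it at about 1.40 rad. The last scene picture shows it still turned, with the bolt clear of the lid.
- **Lid:** I re-gripped the bar once, because the first pinch sat about 8 mm too high. The depth picture showed the lid at 1.21 rad at the top, about 1.2 by the arm's position. I then lowered it to 0.80 rad.
- **Last checks:** the arm's joint speeds were close to zero at t = 16 s, and the fingers still held the bar at an 11 mm gap. The bar is 12 mm, and the gap reading varies by about 1 mm.
- **Bystanders:** nothing near the chest looked moved in the last scene picture. I compared that by eye and did not measure it. The paperweight and brush pot were outside that crop.
- **Disagreement:** no check failed, but the first rough reading of the knob's starting angle from the scene and top cameras was too large (about 0.3 rad). The wrist camera corrected it to 0.19.

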